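# Feed one shell blank from the magazine into the V stop

## Robot

A 6-joint arm with a two-finger parallel gripper is mounted at the origin on a cart in front of the work surface, level with it; the furniture and walls round the work are solid. World frame = base frame: x ahead of the robot, y to its left, z up, the work surface at z = 0. Lengths are in m, angles in rad, forces in N, time in s.
With the tool pointing down it reaches from about 0.375 to 0.925 m from the base axis. Payload 5.7 kg.
Tool frame: the origin (TCP) lies at the very end of the fingers, on their centre line; the grasp point (between the pads) lies behind it (arm.tcp_to_grasp is the y of the grasp point in the tool frame, in m); y points along the fingers, z is the direction in which the jaws open and shut, and the axes are right-handed (so a half turn about y gives the same grasp; the last joint's range is limited). The gripper opens to 85 mm and grips with 20 to 120 N. Pads are 22 mm wide; open, the fingers measure 114 mm over their backs; the gripper's body (76 mm by 85 mm) begins 54 mm behind the grasp point. The pads swing forward as they close: fully open they stand 13 mm farther back than shut.
Start: joints at [1.012, 0.359, 1.51, -0, 1.272, -0.115], TCP at [0.258, 0.542, 0.203] pointing down, gripper open.
Joint ranges: [-2.97, 2.97], [-1.01, 2.36], [0.21, 2.38], [-0.96, 4.11], [0.2, 2.71], [-2.98, 2.98]. Speed limits (rad/s): [2.39, 2.39, 3.14, 3.14, 3.14, 3.14].

## Interface

Orientations are given as a unit quaternion [x, y, z, w].
In Python, from plant import arm, vision, finder gives the robot as it stands. The module is installed in compiled form; this text tells all that it offers.
- The arm moves only by the tool arm_command, never from a script. Its argument "targets" is a list of rows, each a list of 2 entries, a list of its own where there are three numbers: the shift along the tool's x, y, z in units of 0.8 m (1.0 is 0.8 m), then the turn about the tool's y in units of 90 degrees (1.0 is 90 degrees). A call has 1 to 20 rows; each row is the pose to reach, as a shift and turn from the pose commanded when the call began, along the tool's axes at that moment; what a row does not reach only later rows make up. A row lasts 1/8 s, in which the tool goes at most 62.5 mm and 10.7 degrees, less where a joint would pass 70% of its speed; a pose out of reach is approached as far as the arm can. A call with a number of a shift or a turn outside -1 to 1 is refused whole. A call with a gripper value outside its range is refused whole. "hand" is the gripper's target within -1 to 1 (fully open at 1, half-way at 0, shut at -1), set as the call begins (left out, the last holds). The fingers move at their own pace and stop on an object; "squeeze" is the grip in N (left out, the last holds). Time passes only in rows, so rows that repeat a pose let the fingers close. It gives the time, the measured TCP pose, the force and the opening at its end, in the units of the state.
- arm.sense(): the state, without advancing time (a new reading comes with each control period).
- vision.grab_frame(name): name is "scene" or "top"; returns (picture, depth): 480x640x3 uint8, red, green, blue; 480x640 float32, m along the optical axis (not along the pixel's ray), 0 where there is no reading.
- vision.calibration(name): a dict with "mtx" (3x3 intrinsics, pixels), "extrinsics" (4x4, takes a point from world to camera coordinates). Camera axes: x right, y down, z forward; pixel columns grow to the right and rows downward; lengths in m; the calibration is good to about 2 mm. A picture is of the moment at which its call begins. calibration takes no time and is no camera call.
- arm.hand_in(): hands the job in, once; it reports no verdict.
Trained networks look in the newest picture that a camera, given by its name, has taken for a name from the list of things; names that differ only in an ending like _2 or _b are one class to them, and where a whole thing is asked for, a point or a joint stands for the part that bears it (a point fixed in the world has none). Each returns a list of dicts, best first, with "conf" (0 to 1); they miss things now and then, are a little off and sometimes report something else, mostly with a low value. They report only what shows in the picture. A call takes as long as a camera call. They do not tell look-alikes from the thing itself.
- finder.trace(label, camera): "mask" (480x640 bool, what is visible of it).
- finder.spot_point(label, camera): "location" ([x, y, z] in m, in world coordinates, good to about 4 mm: a listed point, or the origin of a listed thing).
The state is a dict: "time_s": time; "q": joint angles; "joint_velocities": joint speeds; "joint_efforts": joint torques, N m; "ee_pos": TCP position; "ee_rot": TCP orientation; "wrist_force": force on the tool from outside, world axes, zero at the start; "torque": the same for the moment, N m; "grip_width": opening from 0.0 (shut) to 1.0 (fully open).
Only numpy, scipy, OpenCV 4.12 (cv2) and the standard library are available. Lean on these libraries where they do the work, as an engineer would, in place of code of your own. Each camera call takes 0.05 s, during which the arm holds its last target.

## Task

Feed one shell blank: press the dispenser's plunger fully in once and let it spring all the way back, so that a single blank comes out onto the black landing plate and the next one drops down in the magazine. Then push that blank along the plate with the fingertips until it is seated in the V-shaped stop, touching both jaws, and draw the hand clear. Nothing is picked up: the blank stays flat on the plate, the other blanks stay in the magazine, and the things lying about stay where they are.

Things in the scene. Friction and masses are not known exactly. Their poses are not given: they have to be found in the camera images.
- feeder: The dispenser, fixed, turned up to 0.3 rad. Origin on the table below the magazine's centre; x away from the robot, y left. Base plate 10 mm thick, x -50..+125, y -100..+150 mm; the part y > 26 mm is the black landing plate, with a lip 4 mm high at y 145..150. Spring barrel beyond the magazine: x +27..+41, y -31..+25 mm, top 31 mm above the table.
- magazine (a point): Centre of the magazine's floor, 10 mm above the table, where the lowest blank lies; axes as the feeder's. The magazine is an upright square shaft with clear side windows, 49 x 49 mm outside, top 60 mm above the table; blanks leave by a low gate in its +y wall.
- plunger (a joint): Travel of the spring plunger in m: 0 out (rest), 0.052 fully in. Moves along the feeder's +y; its blade shoves the lowest blank out of the gate and holds up the rest of the stack. The spring takes about 3 N at first, 7 N at the end, and drives it back when let go. A second full stroke would push out a second blank.
- plunger_face (a point): Centre of the outer face of the plunger's round black push knob: 35 mm across, upright, facing the feeder's -y, centre 26 mm above the table; 110 mm from the magazine's centre at rest, 58 mm fully in. Moves with the plunger. Behind it a cross-head x -20..+42 mm, top 33 mm above the table. Fingertips that press pass over the base plate (10 mm high).
- v_stop: Aluminium V stop fixed on the landing plate, at varying y. Origin: where the centre of a fully seated blank's underside lies, 10 mm above the table, +70 mm in x and 50 to 80 mm in y from the magazine's centre; axes as the feeder's. Jaws at 70 degrees, 10 mm high, opening to -x, tips at x +1..+6, y +-21..29 mm; back at x +49 mm with two clamp knobs 21 mm high.
- blank_1: Lowest blank of the stack, the one to feed: a flat round disc of pale mother-of-pearl, 36 mm across, 10 mm thick, about 27 g, wet and slippery on the plate (friction about 0.2). Origin at the centre of its underside, z up. A full stroke leaves its centre about 50 mm to the feeder's +y side of the magazine centre, x within 3 mm of it, 7 mm clear of the gate.
- blank_2: Second blank from below, the same disc; origin at the centre of its underside, 20 mm above the table at first, 10 mm after it has dropped.
- blank_3: Third blank, the same disc; it stays in the magazine.
- blank_4: Top blank, the same disc; it stays in the magazine.
- glue_stick: Bystander: glue stick 18 x 68 x 16 mm lying on the base plate behind the plunger.
- tweezers: Bystander: steel tweezers 138 mm long lying in front of the feeder.
- petri_a: Bystander: shallow clear dish, 60 mm across, with pearl nuclei, behind and to the right of the plunger.
- salt_vial: Bystander: small white-capped vial, 32 mm across, 54 mm tall, standing to the right of the feeder.
- caliper: Bystander: caliper 63 x 175 mm lying to the left of the feeder.
- oyster_shell_1: Bystander: shell half, 93 x 107 x 16 mm, lying to the right, near the front corner of the table.
Not all that is in view belongs to the job. Leave any blue or orange look-alike of the blank_4 alone.

How it is judged:
By the outcome, as a careful person would: the job done as asked, in the order asked, and still so for the second after the job is handed in, with the robot touching nothing.
It also fails if it takes over 48 s, if anything falls off the work surface, if the arm or the gripper's body presses on something with over 40 N, if the wrist force passes 120 N, or if a joint passes its speed limit or range.

## Working session

There is one attempt and no reset: what is moved stays moved. The work goes in short steps, Python scripts to look and compute and a tool call to move; the robot and the scene stay as the last step left them, time stands still between calls to the robot, and variables do not carry over. Pictures are saved under pics/ and viewed, and the job is handed in when it is done.

Besides the shell and the picture viewer there is one more tool, called after "Emit:" as name([rows], argument=value, ...), one row to a line, values as JSON. arm_command: Moves the arm, as the interface text tells. Its arguments: {"type":"object","properties":{"targets":{"type":"array"},"hand":{"type":"number"},"squeeze":{"type":"number"}},"required":["targets"]}

```bash
mkdir -p pics
python3 - <<'E'
from plant import arm, vision, finder
import cv2, numpy as np
s=arm.sense()
for k,v in s.items(): print(k,np.round(v,4))
print(arm.tcp_to_grasp)
for n in ["scene","top"]:
    p,d=vision.grab_frame(n)
    cv2.imwrite(f"pics/{n}0.png",p[:,:,::-1])
    c=vision.calibration(n); print(n,np.round(c["mtx"],1).tolist(),np.round(c["extrinsics"],4).tolist())
    for l in ["feeder","magazine","plunger_face","v_stop","blank_1"]:
        try: print(n,l,[(np.round(r["location"],4).tolist(),round(r["conf"],2)) for r in finder.spot_point(l,n)])
        except Exception as e: print(l,e)
E
```

```text
time_s 0.0
q [ 1.0118  0.3595  1.5115 -0.      1.2725 -0.1151]
joint_velocities [ 0.0009 -0.0012  0.001   0.0018 -0.0005 -0.0007]
joint_efforts [ 7.00000e-04 -5.27622e+01 -2.78621e+01 -2.00000e-04  1.31000e-02
  1.00000e-04]
ee_pos [0.2573 0.5412 0.2026]
ee_rot [ 0.6904 -0.1559  0.1554 -0.6892]
wrist_force [-0.313   0.2905 -0.1832]
torque [ 0.0007 -0.0359 -0.003 ]
grip_width 1.0002
-0.0187
scene [[528.3, 0.0, 318.4], [0.0, 528.3, 249.1], [0.0, 0.0, 1.0]] [[0.8388, -0.5444, -0.0101, -0.5156], [-0.4167, -0.6298, -0.6555, 0.18], [0.3505, 0.5541, -0.7551, 1.0829], [0.0, 0.0, 0.0, 1.0]]
scene feeder [([0.4863, -0.1405, -0.0018], 0.81)]
scene magazine [([0.4801, -0.1391, 0.0132], 0.8)]
scene plunger_face [([0.4731, -0.2448, 0.0283], 0.94)]
scene v_stop [([0.5597, -0.0823, 0.0092], 0.84)]
scene blank_1 [([0.3703, -0.0342, -0.0042], 0.76), ([0.3723, 0.0582, -0.0007], 0.7), ([0.4835, -0.144, 0.0415], 0.54)]
top [[461.2, 0.0, 320.1], [0.0, 461.2, 242.4], [0.0, 0.0, 1.0]] [[-0.0017, -0.9999, -0.0171, -0.1059], [-0.9841, 0.0047, -0.1777, 0.5481], [0.1777, 0.0165, -0.9839, 0.8084], [0.0, 0.0, 0.0, 1.0]]
top feeder [([0.4846, -0.1384, 0.0032], 0.85)]
top magazine [([0.4838, -0.1364, 0.0083], 0.84)]
top plunger_face [([0.4744, -0.2501, 0.0265], 0.82)]
top v_stop [([0.5605, -0.0764, 0.0062], 0.81)]
top blank_1 [([0.484, -0.136, 0.0392], 0.84), ([0.6889, -0.1875, 0.0006], 0.79), ([0.3712, -0.0353, 0.0044], 0.64), ([0.3738, 0.0596, -0.0027], 0.58)]
```

View pics/scene0.png

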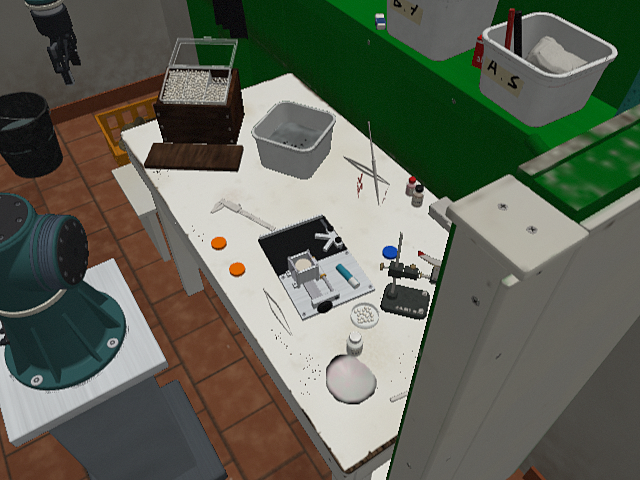

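View pics/top0.png

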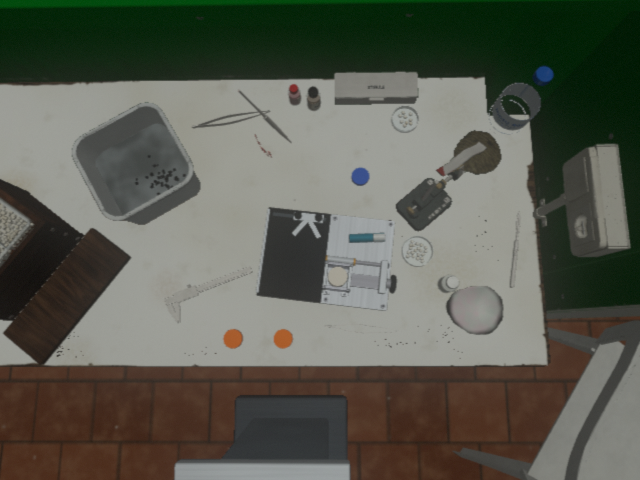

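```bash
cat > h.py <<'E'
from plant import arm, vision, finder
import cv2, numpy as np
def pix2w(cam,uv,z):
    c=vision.calibration(cam);K=c["mtx"];E=c["extrinsics"];R=E[:3,:3];t=E[:3,3]
    uv=np.atleast_2d(uv).astype(float)
    r=np.c_[(uv[:,0]-K[0,2])/K[0,0],(uv[:,1]-K[1,2])/K[1,1],np.ones(len(uv))]
    o=-R.T@t; d=r@R
    return o+d*((z-o[2])/d[:,2])[:,None]
def w2pix(cam,P):
    c=vision.calibration(cam);K=c["mtx"];E=c["extrinsics"]
    q=np.atleast_2d(P)@E[:3,:3].T+E[:3,3]; q=q@K.T
    return q[:,:2]/q[:,2:]
E
python3 - <<'E'
from h import *
p=cv2.imread("pics/top0.png")
crop=cv2.resize(p[195:325,245:410],None,fx=4.8,fy=4.6,interpolation=cv2.INTER_CUBIC);cv2.imwrite("pics/c0.png",crop)
p,d=vision.grab_frame("top")
m=finder.trace("feeder","top")[0]["mask"]
pts=np.argwhere(m)[:,::-1]
g=p.max(2)
bl=((g<60)&m).astype(np.uint8)
n,l,st,_=cv2.connectedComponentsWithStats(bl);i=1+np.argmax(st[1:,4])
pp=np.argwhere(l==i)[:,::-1]
W=pix2w("top",pp,0.010)[:,:2].astype(np.float32)
r=cv2.minAreaRect(W);print(r,cv2.boxPoints(r))
W=pix2w("top",pts,0.010)[:,:2].astype(np.float32)
r=cv2.minAreaRect(W);print(r,cv2.boxPoints(r))
E
```

```text
((0.5317189693450928, -0.057855039834976196), (0.118230439722538, 0.17087101936340332), 82.40077209472656) [[ 0.43921626 -0.10515282]
 [ 0.60858655 -0.12774932]
 [ 0.6242217  -0.01055726]
 [ 0.4548514   0.01203924]]
((0.5240403413772583, -0.12458384037017822), (0.26501035690307617, 0.177039235830307), 83.54179382324219) [[ 0.4211785  -0.24629161]
 [ 0.59709424 -0.2662047 ]
 [ 0.6269022  -0.00287607]
 [ 0.45098644  0.01703703]]
```

View pics/c0.png

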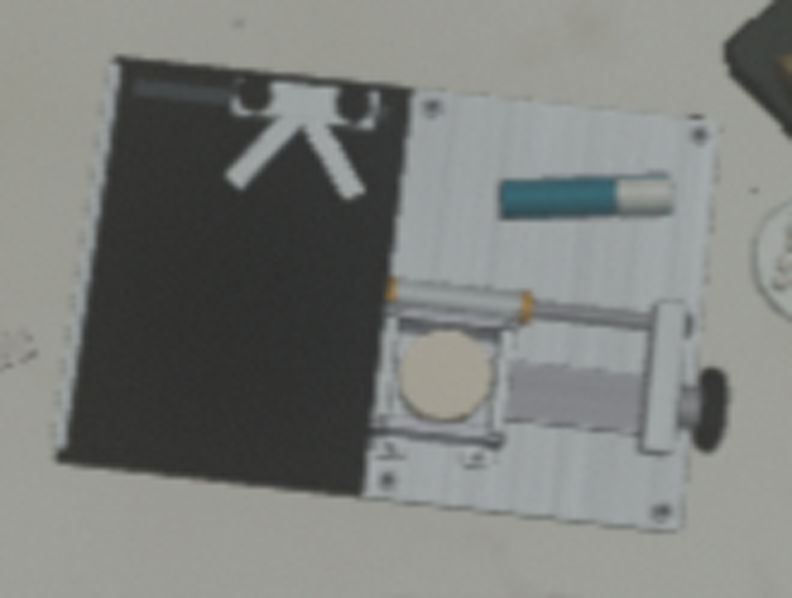

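```bash
cat >> h.py <<'E'
from scipy.spatial.transform import Rotation as Ro
TH=-0.133; O=np.array([0.4833,-0.1375])
def f2w(x,y,z): # feeder (m) -> world
    c,s=np.cos(TH),np.sin(TH); return np.array([O[0]+c*x-s*y,O[1]+s*x+c*y,z])
def w2f(p):
    c,s=np.cos(TH),np.sin(TH); d=np.asarray(p)[:2]-O; return np.array([c*d[0]+s*d[1],-s*d[0]+c*d[1]])
def shift(target,s=None,ori=None):
    s=s or arm.sense(); R=Ro.from_quat(s["ee_rot"]).as_matrix()
    return R.T@(np.asarray(target)-s["ee_pos"])/0.8
E
python3 - <<'E'
from h import *
s=arm.sense(); R=Ro.from_quat(s["ee_rot"]).as_matrix(); print(R.round(4))
for n,a in (("x",R[:,0]),("z",R[:,2])): print(n,"angle in world deg",np.degrees(np.arctan2(a[1],a[0])))
print("feeder x deg",np.degrees(TH))
for n,uv,z in (("knob",(393.3,283.7),.026),("disc",(245+445/4.8,195+375/4.6),.05),("vial",(449,281),.054),("petri",(416,251),.01),("tipL",(245+235/4.8,195+180/4.6),.02),("tipR",(245+352/4.8,195+190/4.6),.02)):
    w=pix2w("top",uv,z)[0]; print(n,w.round(4),w2f(w).round(4))
for c in ("scene","top"):
    vision.grab_frame(c)
    print(c,[(w2f(r["location"]).round(4),r["conf"]) for r in finder.spot_point("v_stop",c)+finder.spot_point("plunger_face",c)])
p,d=vision.grab_frame("top")
# max heights along corridor via depth
c=vision.calibration("top");K=c["mtx"];E=c["extrinsics"]
v,u=np.mgrid[:480,:640]; P=np.stack([(u-K[0,2])/K[0,0]*d,(v-K[1,2])/K[1,1]*d,d],-1)-E[:3,3]; P=P@E[:3,:3]
for y0 in np.arange(-.4,.6,.1):
    m=(d>0)&(P[...,1]>y0)&(P[...,1]<y0+.1)&(P[...,0]>.3)&(P[...,0]<.65); print(round(y0,1),P[...,2][m].max().round(3) if m.any() else None)
E
```

```text
[[ 0.9031 -0.      0.4294]
 [-0.4294 -0.      0.9031]
 [-0.     -1.     -0.    ]]
x angle in world deg -25.427610904482915
z angle in world deg 64.57238911691178
feeder x deg -7.62033867523995
knob [ 0.4726 -0.244   0.026 ] [ 0.0035 -0.107 ]
disc [ 0.4839 -0.1397  0.05  ] [ 0.0009 -0.0021]
vial [ 0.4747 -0.3407  0.054 ] [ 0.0184 -0.2026]
petri [ 0.5369 -0.2918  0.01  ] [ 0.0736 -0.1459]
tipL [ 0.5693 -0.0567  0.02  ] [0.0745 0.0915]
tipR [ 0.5648 -0.1037  0.02  ] [0.0763 0.0443]
scene [(array([0.0697, 0.0653]), 0.7), (array([ 0.0012, -0.1096]), 0.88)]
top [(array([0.0669, 0.0712]), 0.89), (array([ 0.0051, -0.1159]), 0.84)]
-0.4 0.155
-0.3 0.21
-0.2 0.066
-0.1 0.034
-0.0 0.023
0.1 0.116
0.2 0.115
0.3 0.151
0.4 0.157
0.5 0.014
```

Run:
```python
from h import *
p,d=vision.grab_frame("top")
c=vision.calibration("top");K=c["mtx"];E=c["extrinsics"]
v,u=np.mgrid[:480,:640]; P=np.stack([(u-K[0,2])/K[0,0]*d,(v-K[1,2])/K[1,1]*d,d],-1)-E[:3,3]; P=P@E[:3,:3]
m=(d>0)&(P[...,1]>-.45)&(P[...,1]<-.2)&(P[...,0]>.3)&(P[...,0]<.75)&(P[...,2]>.065)
print(P[m].min(0),P[m].max(0))
for t in ([.43,.15,.20],f2w(0,-.145,.15),f2w(0,-.145,.018)): print(np.round(t,4),shift(t).round(4))
```

```text
[ 0.58698659 -0.44996663  0.08579029] [ 0.74989352 -0.20009503  0.44201258]
[0.43 0.15 0.2 ] [ 0.4049  0.0044 -0.3499]
[ 0.4641 -0.2812  0.15  ] [ 0.6748  0.0669 -0.8184]
[ 0.4641 -0.2812  0.018 ] [ 0.6748  0.2319 -0.8184]
```

Emit:
arm_command([
  [[0.405,0.0,-0.35],0.4],
  [[0.405,0.0,-0.35],0.4],
  [[0.405,0.0,-0.35],0.4],
  [[0.405,0.0,-0.35],0.4],
  [[0.405,0.0,-0.35],0.4],
  [[0.405,0.0,-0.35],0.4],
  [[0.405,0.0,-0.35],0.4],
  [[0.675,0.067,-0.818],0.802],
  [[0.675,0.067,-0.818],0.802],
  [[0.675,0.067,-0.818],0.802],
  [[0.675,0.067,-0.818],0.802],
  [[0.675,0.067,-0.818],0.802],
  [[0.675,0.067,-0.818],0.802],
  [[0.675,0.067,-0.818],0.802],
  [[0.675,0.067,-0.818],0.802],
  [[0.675,0.067,-0.818],0.802],
  [[0.675,0.067,-0.818],0.802],
], hand=-1, squeeze=40)

```text
time_s: 3.22
ee_pos: [0.4641, -0.2795, 0.15]
ee_rot: [-0.466, 0.532, -0.532, 0.466]
wrist_force: [0.6, -0.1, -0.1]
grip_width: 0.004
```

Run:
```python
from h import *
for n in("top","scene"):
    p,d=vision.grab_frame(n); cv2.imwrite(f"pics/{n}1.png",p[:,:,::-1] if n=="top" else cv2.resize(p[180:420,220:460,::-1],(600,600)))
s=arm.sense();R=Ro.from_quat(s["ee_rot"]).as_matrix(); print(R.round(3),w2f(s["ee_pos"]),s["wrist_force"],s["grip_width"],s["time_s"])
print(shift(f2w(0,-.145,.018)))
```

```text
[[-0.131 -0.     0.991]
 [-0.991  0.    -0.131]
 [-0.    -1.    -0.   ]] [ 5.67700011e-05 -1.43377989e-01] [ 0.07175663  0.0668775  -0.08913179] -0.0006612359003855598 3.325
[ 2.04109418e-03  1.65230482e-01 -6.71211844e-05]
```

Emit:
arm_command([
  [[0.002,0.05,0.002],0],
  [[0.002,0.1,0.002],0],
  [[0.002,0.15,0.002],0],
  [[0.002,0.165,0.002],0],
  [[0.002,0.165,0.002],0],
])

```text
time_s: 3.95
ee_pos: [0.4656, -0.2822, 0.0179]
ee_rot: [-0.466, 0.532, -0.532, 0.466]
wrist_force: [0.0, 0.4, 1.2]
grip_width: -0.001
```

Run:
```python
from h import *
for n in("top","scene"):
    p,d=vision.grab_frame(n)
    a,b,w,h=((290,200,160,120) if n=="top" else (270,220,160,120))
    cv2.imwrite(f"pics/{n}2.png",cv2.resize(p[b:b+h,a:a+w,::-1],None,fx=4,fy=4,interpolation=cv2.INTER_CUBIC))
s=arm.sense(); print(w2f(s["ee_pos"]),s["ee_pos"],s["wrist_force"])
a=cv2.imread("pics/top2.png");b=cv2.imread("pics/scene2.png");cv2.imwrite("pics/b2.png",cv2.resize(np.vstack([a,b]),None,fx=.62,fy=.62))
```

```text
[ 0.00295453 -0.14675972] [ 0.46676689 -0.28335541  0.01926937] [ 0.20628508 -0.68919088  0.9269353 ]
```

View pics/b2.png

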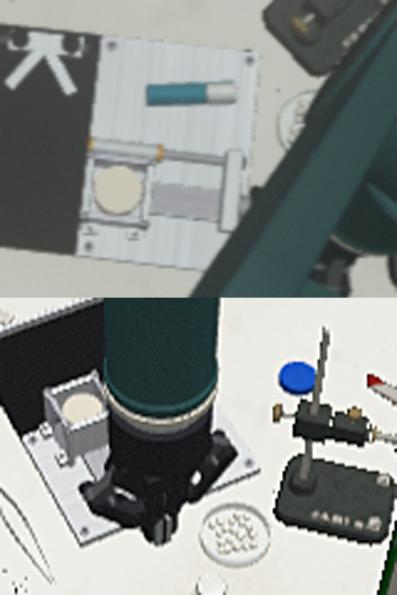

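Emit:
arm_command([
  [[-0.008,0,0],0],
  [[-0.016,0,0],0],
  [[-0.024,0,0],0],
  [[-0.032,0,0],0],
  [[-0.04,0,0],0],
  [[-0.048,0,0],0],
  [[-0.056,0,0],0],
  [[-0.056,0,0],0],
])

```text
time_s: 5.05
ee_pos: [0.4715, -0.2378, 0.0179]
ee_rot: [-0.466, 0.532, -0.532, 0.466]
wrist_force: [1.0, -0.3, 0.3]
grip_width: -0.003
```

```bash
cat > look.py <<'E'
from h import *
import sys
k=sys.argv[1]
ims=[]
for n in("top","scene"):
    p,d=vision.grab_frame(n)
    a,b,w,h=((250,195,160,120) if n=="top" else (250,210,160,120))
    ims.append(cv2.resize(p[b:b+h,a:a+w,::-1],(480,360),interpolation=cv2.INTER_CUBIC))
cv2.imwrite(f"pics/{k}.png",cv2.resize(np.vstack(ims),(400,600)))
s=arm.sense(); print("f",w2f(s["ee_pos"]).round(4),s["ee_pos"].round(4) if hasattr(s["ee_pos"],"round") else s["ee_pos"],"F",np.round(s["wrist_force"],2),s["time_s"])
E
python3 look.py a1
```

```text
f [ 0.0019 -0.1016] [ 0.4717 -0.2384  0.0179] F [-0.16 -0.52  1.15] 5.15
```

View pics/a1.png

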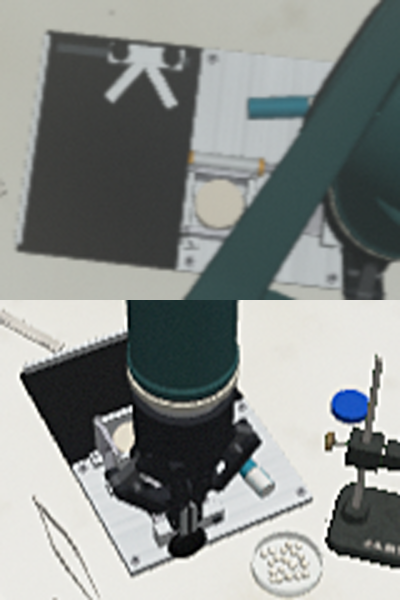

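Run:
```python
from h import *
p,d=vision.grab_frame("scene")
cv2.imwrite("pics/a2.png",cv2.resize(p[250:340,280:380,::-1],(800,600) if 0 else (660,594),interpolation=cv2.INTER_CUBIC))
s=arm.sense()
print("tcp pix",w2pix("scene",s["ee_pos"]),"knob rest",w2pix("scene",f2w(0,-.110,.026)),"depth there",d[295:320,315:335:5].round(3))
for q in (f2w(0,-.110,.026),s["ee_pos"],f2w(0,-.09,.026)):
    E=vision.calibration("scene")["extrinsics"]; print((E[:3,:3]@q+E[:3,3])[2])
print([(w2f(r["location"]).round(4),r["location"],r["conf"]) for r in finder.spot_point("plunger_face","scene")])
```

```text
tcp pix [[323.08983945 307.56498995]] knob rest [[323.95688245 308.65371679]] depth there [[1.034 1.048 1.052 1.065]
 [1.124 1.053 1.054 1.069]
 [1.122 1.058 1.055 1.073]
 [1.124 1.056 1.059 1.072]
 [1.098 1.059 1.059 1.108]
 [1.1   1.063 1.063 1.112]
 [1.096 1.063 1.068 1.09 ]
 [1.094 1.065 1.067 1.083]
 [1.095 1.095 1.07  1.085]
 [1.093 1.08  1.077 1.083]
 [1.1   1.082 1.084 1.089]
 [1.095 1.084 1.081 1.09 ]
 [1.105 1.08  1.083 1.093]
 [1.106 1.084 1.089 1.097]
 [1.108 1.084 1.087 1.098]
 [1.111 1.084 1.093 1.119]
 [1.107 1.087 1.092 1.119]
 [1.106 1.091 1.099 1.115]
 [1.102 1.094 1.118 1.114]
 [1.103 1.114 1.117 1.118]
 [1.107 1.118 1.109 1.113]
 [1.11  1.111 1.107 1.113]
 [1.108 1.112 1.11  1.109]
 [1.11  1.104 1.106 1.108]
 [1.107 1.101 1.104 1.105]]
1.0909175212857831
1.102449527306284
1.1028302819194378
[(array([ 0.0034, -0.1108]), [0.472, -0.2478, 0.0267], 0.77)]
```

View pics/a2.png

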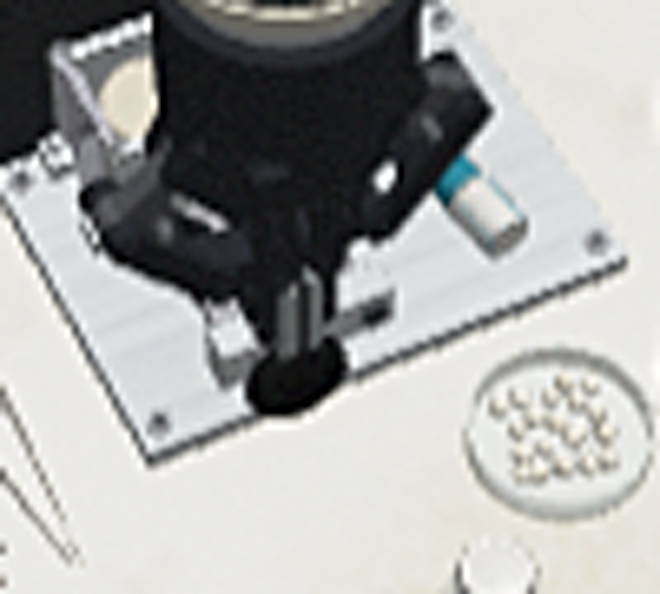

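```bash
cat >> h.py <<'E'
def cloud(cam,d):
    c=vision.calibration(cam);K=c["mtx"];E=c["extrinsics"]
    v,u=np.mgrid[:480,:640]; P=np.stack([(u-K[0,2])/K[0,0]*d,(v-K[1,2])/K[1,1]*d,d],-1)-E[:3,3]; return P@E[:3,:3]
E
python3 - <<'E'
from h import *
p,d=vision.grab_frame("scene")
P=cloud("scene",d)
for r in range(286,318):
    print(r," ".join("%d,%d,%d(%d)"%(*np.round(w2f(P[r,u])*1000),round(P[r,u,2]*1000),p[r,u].mean()) for u in range(315,336,3)))
E
```

```text
286 -14,-98,98(46) -14,-114,116(18) -11,-120,122(23) -4,-120,118(20) 5,-113,104(20) 11,-115,103(21) 21,-109,90(86)
287 -16,-102,100(49) -13,-112,110(19) -10,-118,116(27) -4,-119,114(23) 5,-114,103(16) 11,-115,101(20) 20,-109,88(199)
288 -16,-104,100(47) -13,-111,106(27) -11,-120,115(22) -1,-113,102(19) 6,-113,97(27) 12,-113,93(24) 47,-58,7(235)
289 -18,-107,100(45) -13,-110,101(26) -11,-120,113(24) -2,-114,100(20) 5,-114,95(21) 10,-116,95(28) 45,-63,11(185)
290 -18,-107,98(35) -13,-110,98(24) -9,-116,102(25) -2,-115,97(26) 5,-114,92(13) 10,-117,93(23) 37,-77,29(189)
291 -19,-110,99(33) -12,-109,93(26) -8,-114,96(25) -2,-115,94(21) 5,-114,89(103) 11,-114,86(23) 36,-80,29(212)
292 -21,-114,101(23) -12,-109,90(21) -8,-114,94(23) -2,-114,90(18) 7,-110,79(153) 12,-112,79(30) 35,-82,29(224)
293 -21,-114,98(22) -13,-111,90(28) -9,-115,92(17) -2,-114,87(99) 6,-112,79(114) 13,-110,73(25) 32,-87,34(224)
294 -23,-119,102(16) -11,-105,77(28) -8,-114,87(22) -1,-113,82(136) 5,-113,78(98) 14,-108,66(29) 31,-90,34(227)
295 -22,-115,94(134) -12,-107,78(21) -6,-109,76(23) -1,-113,79(94) 5,-114,75(101)
[... 1742 characters left out ...]
(241) 23,-106,-2(230)
312 -16,-100,11(223) -13,-108,19(97) -8,-112,21(0) 0,-111,15(31) 10,-104,0(197) 16,-106,-2(232) 21,-110,1(231)
313 -17,-101,9(176) -10,-102,6(102) -8,-112,18(168) -1,-113,14(173) 9,-105,-2(242) 15,-109,-1(231) 19,-114,4(231)
314 -17,-101,5(90) -11,-103,4(183) -4,-104,0(249) 3,-105,-2(245) 9,-105,-6(233) 14,-110,-2(232) 20,-112,-3(231)
315 -16,-101,1(144) -10,-101,-3(244) -4,-104,-2(233) 1,-108,-1(232) 7,-110,-2(230) 12,-114,0(231) 18,-115,-2(231)
316 -17,-102,-1(224) -11,-105,-1(233) -6,-107,-1(230) 0,-109,-2(230) 5,-115,3(231) 12,-115,-2(231) 16,-120,2(230)
317 -18,-104,-1(235) -13,-107,-1(230) -8,-111,2(230) -1,-113,-1(231) 4,-116,0(231) 10,-119,1(230) 16,-120,-2(229)
```

Emit:
arm_command([
  [[0.03,0,0],0],
  [[0.06,0,0],0],
  [[0.06,0,0],0],
  [[0.06,0,0],0],
])

```text
time_s: 5.8
ee_pos: [0.4649, -0.2855, 0.0178]
ee_rot: [-0.466, 0.533, -0.532, 0.466]
wrist_force: [-0.0, 0.1, 0.2]
grip_width: -0.004
```

Run:
```python
from h import *
p,d=vision.grab_frame("scene")
s=arm.sense(); tp=w2pix("scene",s["ee_pos"])[0]; print(s["ee_pos"],w2f(s["ee_pos"]),tp)
q=p[:,:,::-1].copy()
P=cloud("scene",d)
u0=int(round(tp[0]))
for r in range(255,325,2):
    print(r," ".join("%d,%d,%d(%d)"%(*np.round(w2f(P[r,u])*1000),round(P[r,u,2]*1000),p[r,u].mean()) for u in range(u0-9,u0+10,3)))
c=cv2.resize(q[230:330,270:380],(770,580) if 0 else (660,600),interpolation=cv2.INTER_NEAREST)
x,y=(tp-[270,230])*6+3; cv2.circle(c,(int(x),int(y)),4,(0,0,255),1)
cv2.imwrite("pics/a3.png",c)
```

```text
[ 0.46486244 -0.28512686  0.01777046] [ 0.00130181 -0.14876807] [332.82759554 324.96517115]
255 -29,-171,276(37) -25,-175,279(41) -22,-178,281(41) -19,-183,284(40) -14,-184,283(43) -8,-184,280(42) -4,-186,279(44)
257 -30,-174,276(40) -26,-176,275(41) -22,-179,277(43) -18,-182,278(42) -13,-184,277(41) -8,-184,275(41) -4,-187,276(44)
259 -29,-171,266(41) -26,-177,271(41) -22,-180,272(42) -18,-182,272(39) -13,-184,272(43) -9,-186,272(41) -3,-186,269(44)
261 -29,-172,263(40) -26,-176,266(41) -21,-177,264(41) -17,-181,266(41) -13,-183,266(43) -8,-185,266(40) -4,-187,265(40)
263 -29,-171,257(51) -25,-174,258(38) -22,-180,263(41) -19,-184,266(39) -13,-183,262(43) -8,-186,261(41) -3,-185,258(39)
265 -30,-173,254(59) -26,-177,256(74) -21,-178,255(61) -18,-182,258(51) -13,-183,255(53) -8,-186,256(56) -3,-186,254(67)
267 -30,-174,250(22) -26,-177,251(37) -22,-180,252(49) -19,-184,254(61) -13,-184,251(61) -9,-187,253(59) -4,-188,252(37)
269 -29,-172,242(186) -25,-175,244(113) -22,-180,247(15) -19,-185,251(22) -14,-185,248(25) -9,-188,249(18) -4,-188,246(79)
271 -30,-173,238(94) -27,-178,242(159)
[... 2418 characters left out ...]
-161,84(25) 8,-161,80(73) 40,-115,-1(255)
313 -25,-163,97(15) -12,-148,69(24) -8,-155,75(23) -5,-161,81(97) 2,-160,76(12) 9,-159,70(65) 38,-120,-1(254)
315 1,-108,0(253) -11,-147,60(90) -10,-158,74(26) -5,-160,73(95) 3,-159,66(13) 9,-160,64(39) 34,-127,4(246)
317 -1,-111,-3(236) 4,-117,1(191) -10,-157,65(29) -5,-160,66(94) 3,-159,59(13) 28,-125,-2(154) 33,-129,-1(235)
319 -3,-116,-3(235) 4,-117,-5(245) -9,-157,58(0) -5,-161,60(90) 2,-160,55(2) 25,-131,0(220) 30,-134,0(233)
321 -5,-120,-2(236) 0,-124,-1(236) 5,-128,1(252) -4,-160,51(111) 17,-133,0(201) 23,-134,-2(236) 29,-137,-1(233)
323 -8,-126,-1(235) -2,-128,-2(235) 4,-130,-3(235) 9,-134,0(243) 15,-137,-1(237) 20,-140,0(234) 26,-143,1(231)
```

View pics/a3.png

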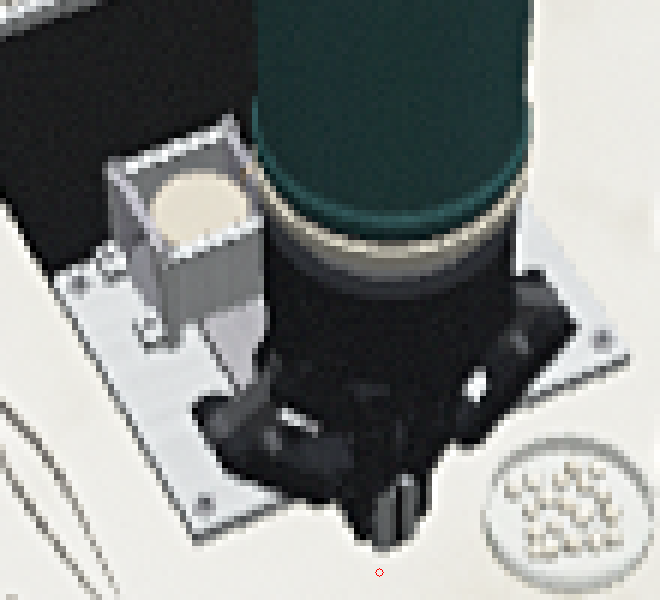

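Emit:
arm_command([
  [[0,0.01,0],0],
  [[0,0.02,0],0],
  [[0,0.03,0],0],
  [[0,0.03,0],0],
])

```text
time_s: 6.35
ee_pos: [0.4646, -0.2854, -0.007]
ee_rot: [-0.466, 0.533, -0.531, 0.466]
wrist_force: [0.5, 0.0, -0.2]
grip_width: 0.001
```

```bash
cat > tip.py <<'E'
from h import *
import sys
p,d=vision.grab_frame("scene")
s=arm.sense(); tp=w2pix("scene",s["ee_pos"])[0]; print(s["ee_pos"],w2f(s["ee_pos"]),tp,np.round(s["wrist_force"],1),s["time_s"])
q=p[:,:,::-1].copy()
P=cloud("scene",d)
u0=int(round(tp[0])); v0=int(round(tp[1]))
for r in range(v0-14,v0+8,1):
    print(r," ".join("%d,%d,%d(%d)"%(*np.round(w2f(P[r,u])*1000),round(P[r,u,2]*1000),p[r,u].mean()) for u in range(u0-4,u0+8,2)))
a,b=u0-50,v0-70
c=cv2.resize(q[b:b+100,a:a+100],(600,600),interpolation=cv2.INTER_NEAREST)
x,y=(tp-[a,b])*6+3; cv2.circle(c,(int(x),int(y)),4,(0,0,255),1)
cv2.imwrite(f"pics/{sys.argv[1]}.png",c)
E
python3 tip.py a4
```

```text
[ 0.46493683 -0.28564538 -0.00663927] [ 0.00144431 -0.14927215] [332.87420542 331.58403088] [-0.6  1.   0.1] 6.4
318 -12,-159,66(24) -10,-161,68(21) -6,-163,67(30) 1,-159,57(81) 4,-161,58(142) 11,-156,46(27)
319 -11,-157,59(23) -9,-160,62(24) -6,-163,64(41) 0,-160,56(86) 6,-158,49(99) 11,-156,42(30)
320 -11,-156,54(22) -10,-162,61(22) -4,-160,55(80) 0,-160,52(75) 5,-160,49(101) 10,-158,42(35)
321 -11,-156,51(24) -7,-156,48(23) -5,-161,54(97) 0,-161,50(65) 5,-159,45(105) 11,-156,36(21)
322 -11,-156,47(18) -7,-157,45(25) -5,-161,50(98) -1,-162,48(49) 5,-160,42(101) 11,-157,33(14)
323 -12,-159,48(17) -6,-155,39(23) -5,-162,47(96) -1,-162,44(48) 4,-161,40(100) 11,-157,29(102)
324 -12,-157,42(4) -7,-156,36(24) -4,-160,41(97) -1,-162,41(49) 5,-159,33(97) 18,-144,3(194)
325 -10,-154,32(0) -7,-157,34(19) -4,-160,37(95) 0,-161,35(44) 5,-161,32(87) 19,-143,-2(242)
326 -10,-154,30(62) -8,-158,33(52) -5,-161,36(91) 0,-160,31(34) 4,-162,32(126) 17,-146,0(250)
327 -2,-139,-2(192) -7,-158,29(189) -5,-161,32(76) 0,-161,28(96) 5,-161,24(217) 16,-149,0(241)
328 -4,-142,0(245) 0,-143,-1(253) -5,-161,28
[... 412 characters left out ...]
-156,-4(233) 10,-159,0(233)
333 -9,-152,-1(234) -5,-154,-1(233) -1,-155,-3(235) 3,-156,-4(233) 6,-160,0(232) 9,-162,0(232)
334 -9,-153,-3(234) -7,-158,2(233) -2,-156,-4(234) 2,-158,-3(233) 5,-161,-2(233) 7,-165,3(233)
335 -12,-159,4(234) -7,-158,-1(234) -4,-161,0(233) -1,-163,1(230) 4,-164,0(233) 8,-164,-2(232)
336 -12,-158,-2(233) -8,-160,-2(232) -4,-162,-2(233) -1,-164,0(231) 3,-166,0(233) 7,-167,-2(232)
337 -13,-161,-1(232) -10,-163,1(230) -5,-163,-3(232) -2,-167,0(232) 1,-168,0(233) 5,-169,-1(232)
338 -14,-163,0(233) -10,-164,-1(233) -7,-166,-1(233) -3,-169,1(232) 1,-170,-1(233) 4,-172,1(231)
339 -16,-166,0(232) -12,-167,1(232) -7,-167,-4(234) -3,-169,-4(231) 0,-171,-2(230) 2,-175,2(229)
```

View pics/a4.png

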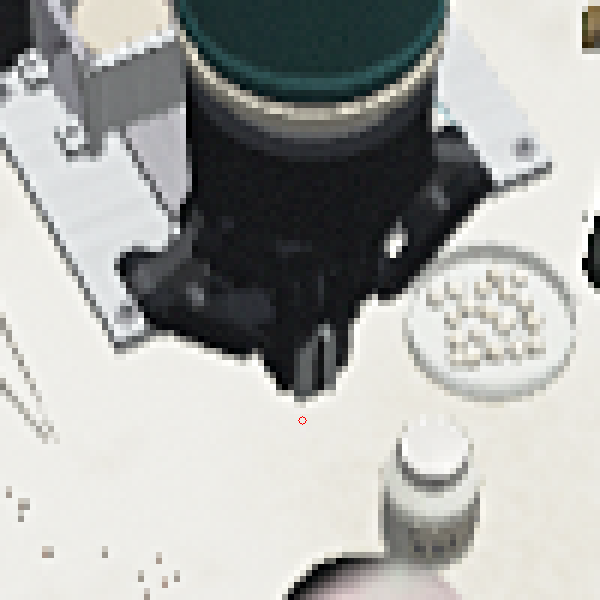

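Run:
```python
from h import *
for z in (.015,.02,.025,.03): print(z,w2pix("scene",f2w(-.003,-.1605,z)),w2pix("scene",f2w(.004,-.1605,z)))
```

```text
0.015 [[333.48645883 330.93796632]] [[336.58174169 329.65279824]]
0.02 [[333.51476113 329.60154058]] [[336.62095121 328.3142253 ]]
0.025 [[333.54326489 328.25560146]] [[336.66043935 326.96614088]]
0.03 [[333.57197229 326.90004702]] [[336.70020907 325.60844326]]
```

Emit:
arm_command([
  [[0,0.009,0],0],
  [[0,0.009,0],0],
  [[-0.01,0.009,0],0],
  [[-0.02,0.009,0],0],
  [[-0.028,0.009,0],0],
  [[-0.034,0.009,0],0],
  [[-0.04,0.009,0],0],
  [[-0.046,0.009,0],0],
  [[-0.05,0.009,0],0],
])

```text
time_s: 7.52
ee_pos: [0.4707, -0.2465, -0.0132]
ee_rot: [0.466, -0.532, 0.532, -0.466]
wrist_force: [-3.4, -4.2, 0.9]
grip_width: 0.001
```

```bash
python3 tip.py a5|head -1
```

```text
[ 0.47067262 -0.24617353 -0.01317793] [ 0.00189514 -0.10938827] [324.67669697 318.64558354] [-0.7 -2.9  1.6] 7.575
```

View pics/a5.png

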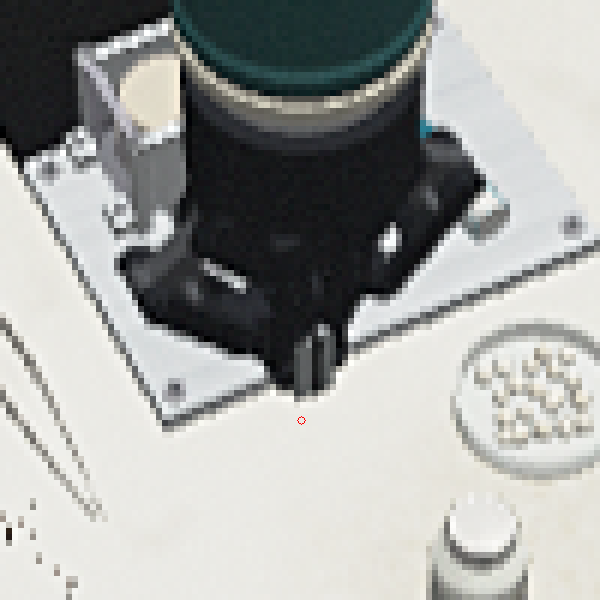

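Emit:
arm_command([
  [[-0.006,0,0],0],
  [[-0.012,0,0],0],
  [[-0.018,0,0],0],
  [[-0.024,0,0],0],
  [[-0.03,0,0],0],
  [[-0.036,0,0],0],
  [[-0.041,0,0],0],
  [[-0.045,0,0],0],
])

```text
time_s: 8.57
ee_pos: [0.4752, -0.2113, -0.0132]
ee_rot: [0.466, -0.532, 0.532, -0.466]
wrist_force: [-3.4, -6.5, 1.4]
grip_width: -0.001
```

```bash
python3 look.py a6
```

```text
f [ 0.0017 -0.074 ] [ 0.4752 -0.2111 -0.0132] F [-3.61 -6.72  2.  ] 8.675
```

View pics/a6.png

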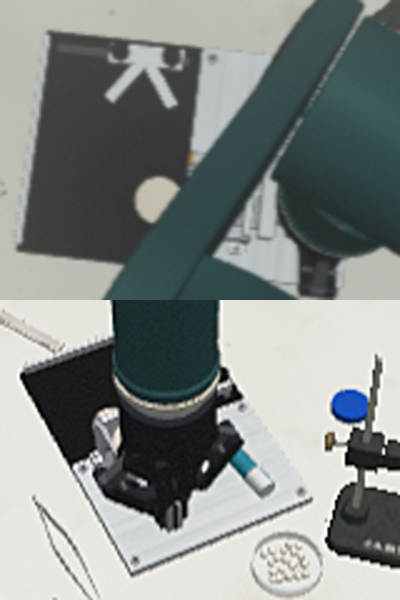

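Emit:
arm_command([
  [[-0.003,0,0],0],
  [[-0.005,0,0],0],
  [[-0.007,0,0],0],
  [[-0.007,0,0],0],
])

```text
time_s: 9.18
ee_pos: [0.4759, -0.2071, -0.0131]
ee_rot: [0.467, -0.531, 0.532, -0.465]
wrist_force: [-6.0, -12.8, -0.3]
grip_width: 0.001
```

Emit:
arm_command([
  [[-0.002,0,0],0],
  [[-0.002,0,0],0],
])

```text
time_s: 9.43
ee_pos: [0.4759, -0.2071, -0.0131]
ee_rot: [0.468, -0.53, 0.533, -0.465]
wrist_force: [-9.2, -18.4, -0.5]
grip_width: 0.002
```

```bash
python3 look.py a7
```

```text
f [ 0.0019 -0.0699] [ 0.4759 -0.2071 -0.0131] F [ -7.91 -19.12  -0.72] 9.525
```

View pics/a7.png

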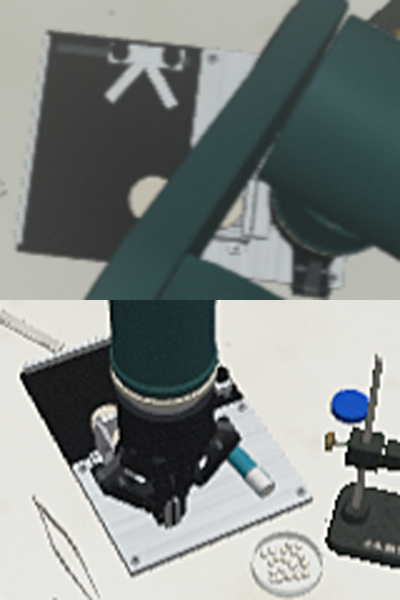

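Emit:
arm_command([
  [[0.01,0,0],0],
  [[0.025,0,0],0],
  [[0.04,0,0],0],
  [[0.055,0,0],0],
  [[0.07,0,0],0],
  [[0.085,0,0],0],
  [[0.1,0,0],0],
  [[0.1,-0.06,0],0],
  [[0.1,-0.13,0],0],
  [[0.1,-0.2,0],0],
  [[0.1,-0.2,0],0],
])

```text
time_s: 10.9
ee_pos: [0.4685, -0.2852, 0.1514]
ee_rot: [0.465, -0.529, 0.535, -0.466]
wrist_force: [1.0, 1.1, -1.0]
grip_width: -0.002
```

```bash
cat > meas.py <<'E'
from h import *
for c in ("top","scene"):
    p,d=vision.grab_frame(c)
    for l in ("blank_1","plunger_face","v_stop"):
        print(c,l,[(w2f(r["location"]).round(4).tolist(),round(r["location"][2],3),round(r["conf"],2)) for r in finder.spot_point(l,c)])
E
python3 look.py a8; python3 meas.py
```

```text
f [ 0.0017 -0.1464] [ 0.4656 -0.2829  0.147 ] F [-0.68  0.83  0.08] 11.0
top blank_1 [([-0.0001, 0.0513], 0.009, 0.85), ([0.2096, -0.0202], 0.001, 0.77), ([-0.1242, 0.0861], 0.006, 0.7), ([-0.1337, 0.1793], -0.001, 0.66), ([0.0037, 0.0013], 0.028, 0.5), ([0.002, -0.0033], 0.009, 0.22)]
top plunger_face [([0.0015, -0.1136], 0.026, 0.82), ([0.0008, -0.0014], 0.008, 0.61)]
top v_stop [([0.0659, 0.0702], 0.011, 0.7)]
scene blank_1 [([0.208, -0.0227], 0.002, 0.6), ([-0.1211, 0.0844], -0.004, 0.59), ([-0.1365, 0.18], -0.002, 0.58), ([0.0035, 0.0445], 0.009, 0.52), ([0.0036, -0.0039], 0.027, 0.5)]
scene plunger_face [([0.0022, -0.1104], 0.029, 0.73)]
scene v_stop [([0.0008, -0.0027], 0.032, 0.6)]
```

View pics/a8.png

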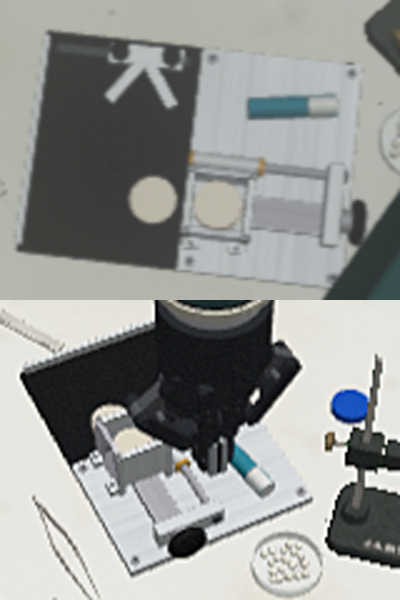

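Run:
```python
from h import *
s=arm.sense(); R=Ro.from_quat(s["ee_rot"]).as_matrix()
for cam in("scene","top"):
    p,d=vision.grab_frame(cam); P=cloud(cam,d); 
    L=(P-s["ee_pos"])@R   # tool coords
    m=(d>0)&(abs(L[...,0])<.06)&(abs(L[...,2])<.08)&(L[...,1]<0.0)&(L[...,1]>-.2)&(p.max(2)<150)
    L=L[m]; print(cam,m.sum())
    for a in np.arange(-.08,.08,.01):
        k=(L[:,2]>=a)&(L[:,2]<a+.01)
        if k.sum()>3: q=L[k]; j=np.argsort(-q[:,1])[:1+len(q)//20]; print("z %.0f..: lowest above TCP %.0f mm, x there %.0f; x range %.0f..%.0f"%(a*1000,-1000*q[j,1].mean(),1000*q[j,0].mean(),1000*q[:,0].min(),1000*q[:,0].max()))
p,d=vision.grab_frame("top")
m=max(finder.trace("blank_1","top"),key=lambda r:r["mask"][200:260,280:340].sum()*0+ (275< np.argwhere(r["mask"])[:,1].mean()<330)*(255<np.argwhere(r["mask"])[:,0].mean()<300))["mask"]
uv=np.argwhere(m)[:,::-1]; print(len(uv),uv.mean(0),w2f(pix2w("top",uv.mean(0),.020)[0]).round(4))
g=((p.min(2)>90)).astype(np.uint8); n,l,st,ce=cv2.connectedComponentsWithStats(g[235:300,285:340]); 
for i in range(1,n): print(st[i],w2f(pix2w("top",ce[i]+[285,235],.020)[0]).round(4))
```

```text
scene 2504
z -70..: lowest above TCP 115 mm, x there -3; x range -12..14
z -60..: lowest above TCP 106 mm, x there 12; x range -12..14
z -50..: lowest above TCP 92 mm, x there 12; x range -8..14
z -40..: lowest above TCP 86 mm, x there 11; x range -15..24
z -30..: lowest above TCP 78 mm, x there 11; x range -12..34
z -20..: lowest above TCP 45 mm, x there 3; x range -9..38
z -10..: lowest above TCP 36 mm, x there 10; x range 6..40
z -0..: lowest above TCP 39 mm, x there 11; x range -7..39
z 10..: lowest above TCP 41 mm, x there 7; x range 5..37
z 20..: lowest above TCP 74 mm, x there 11; x range -3..33
z 30..: lowest above TCP 79 mm, x there 6; x range -9..23
z 40..: lowest above TCP 93 mm, x there 13; x range -0..14
z 50..: lowest above TCP 103 mm, x there 11; x range -12..15
top 342
z -70..: lowest above TCP 115 mm, x there -3; x range -11..11
z -60..: lowest above TCP 118 mm, x there 4; x range -11..14
z -50..: lowest above TCP 113 mm, x there 10; x range -6..12
z -40..: lowest above TCP 134 mm, x there 1; x range -14..11
267 [310.89513109 274.76404494] [0.0009 0.0485]
[9 0 2 1 2] [0.073  0.0902]
[30  0  6  4 17] [0.0767 0.046 ]
[  36    0   19   65 1007] [0.0156 0.0108]
[ 16  30  20  20 298] [0.0017 0.049 ]
[ 0 64  7  1  7] [-0.05   0.085]
```

Run:
```python
from h import *
s=arm.sense();print(s["time_s"],s["ee_pos"])
for z in (.08,.0,-.012,-.016): print(shift(f2w(-.0395,.0378,z)).round(4))
```

```text
11.6 [ 0.46565039 -0.2827866   0.14650819]
[-0.2302  0.0832 -0.0515]
[-0.2302  0.1832 -0.0515]
[-0.2302  0.1982 -0.0515]
[-0.2302  0.2032 -0.0515]
```

Emit:
arm_command([
  [[-0.06,0,-0.013],-0.05],
  [[-0.13,0,-0.03],-0.1],
  [[-0.2,0,-0.045],-0.171],
  [[-0.23,0,-0.052],-0.171],
  [[-0.23,0.05,-0.052],-0.171],
  [[-0.23,0.1,-0.052],-0.171],
  [[-0.23,0.15,-0.052],-0.171],
  [[-0.23,0.183,-0.052],-0.171],
  [[-0.23,0.183,-0.052],-0.171],
])

```text
time_s: 12.72
ee_pos: [0.4473, -0.0944, -0.001]
ee_rot: [0.533, -0.466, 0.464, -0.532]
wrist_force: [-0.9, 0.3, 0.1]
grip_width: 0.002
```

```bash
python3 look.py b1; python3 tip.py b1t | tail -22
```

```text
f [-0.0394  0.0375] [ 0.4492 -0.0951  0.0008] F [-0.79  0.06 -0.  ] 12.825
258 -50,20,75(22) -45,22,70(38) -39,26,63(95) -34,28,59(68) -28,33,49(42) -12,64,8(76)
259 -48,26,64(21) -43,27,61(65) -40,25,61(95) -34,28,55(55) -27,34,45(36) -13,61,9(80)
260 -47,30,56(22) -43,30,54(65) -40,25,57(93) -35,26,54(55) -28,32,44(51) -15,57,10(63)
261 -49,26,58(23) -44,28,53(52) -40,26,53(94) -36,25,53(47) -30,29,45(54) -15,57,7(38)
262 -49,27,54(20) -43,29,48(52) -40,26,50(92) -36,25,49(31) -30,30,41(62) -17,52,10(25)
263 -49,27,51(24) -44,29,45(49) -40,26,46(94) -36,26,44(31) -30,28,40(76) -18,50,9(17)
264 -50,25,49(29) -45,27,45(40) -40,26,44(90) -36,25,42(18) -31,27,37(83) -20,45,12(21)
265 -49,27,44(31) -45,27,42(32) -41,25,42(91) -36,27,37(16) -30,29,32(76) -21,44,10(21)
266 -50,26,42(24) -45,28,37(37) -41,24,39(95) -35,29,30(11) -26,44,9(19) -22,41,10(17)
267 -48,31,32(23) -43,33,27(50) -42,23,38(83) -30,45,7(13) -27,40,10(26) -23,39,9(23)
268 -269,-671,930(23) -39,46,7(34) -41,27,29(40) -32,39,11(24) -28,38,9(29) -23,39,6(20)
269 -45,43,10(28) -41,41,11(24) -37,40,9(20) -32,40,6(26) -29,3
[... 200 characters left out ...]
,39,5(0) -44,34,9(30) -40,33,7(25) -37,29,10(22) -32,28,9(8) -31,19,18(208)
273 -50,33,9(65) -46,30,10(18) -42,28,11(22) -37,28,9(9) -34,23,12(77) -32,15,20(102)
274 -49,37,1(144) -46,29,8(13) -42,29,6(8) -39,23,11(166) -35,22,10(181) -31,19,12(109)
275 -50,34,1(202) -48,24,11(7) -44,22,11(167) -40,22,9(226) -36,20,9(221) -32,18,9(176)
276 -50,35,-4(236) -48,24,8(23) -44,23,7(251) -41,18,11(135) -38,13,15(175) -34,13,13(220)
277 -51,31,-2(229) -49,24,5(61) -46,17,11(231) -42,15,11(116) -39,11,14(140) -34,12,10(217)
278 -52,28,-2(224) -50,22,4(161) -47,15,11(221) -43,14,9(152) -40,9,13(176) -35,10,9(216)
279 -54,22,2(222) -49,23,-2(231) -48,14,8(157) -44,11,10(195) -40,10,8(220) -37,6,11(209)
```

View pics/b1.png

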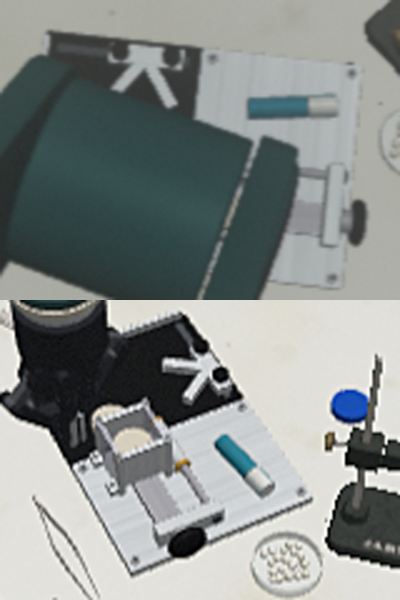

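View pics/b1t.png

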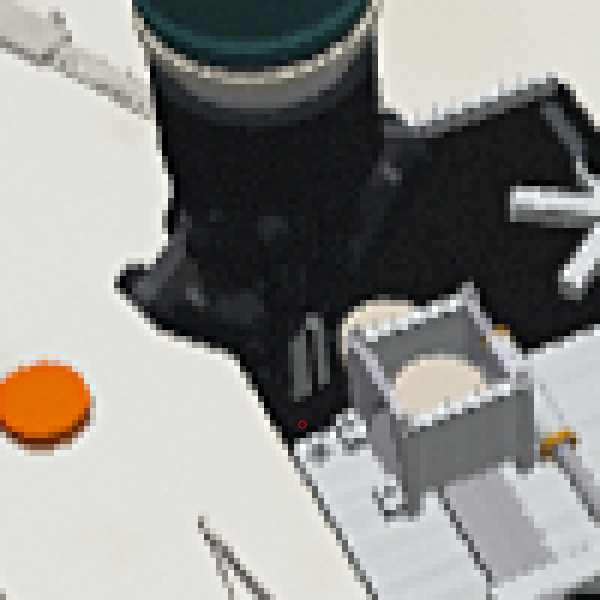

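Emit:
arm_command([
  [[0,0.008,0],0],
  [[0,0.016,0],0],
  [[0,0.02,0],0],
  [[0,0.02,0],0],
])

```text
time_s: 13.38
ee_pos: [0.4485, -0.0948, -0.016]
ee_rot: [0.533, -0.465, 0.465, -0.533]
wrist_force: [0.4, 0.7, 0.6]
grip_width: -0.001
```

Emit:
arm_command([
  [[0,0.0025,0],0],
  [[0,0.0025,0],0],
])

```text
time_s: 13.62
ee_pos: [0.4489, -0.095, -0.0177]
ee_rot: [0.533, -0.465, 0.465, -0.533]
wrist_force: [0.3, 0.5, -0.8]
grip_width: -0.002
```

```bash
python3 tip.py b2 | head -22
```

```text
[ 0.44883533 -0.09495349 -0.01767803] [-0.03980231  0.03760047] [280.0073799  277.44194905] [-0.3  0.1  0.2] 13.675
263 -50,23,56(17) -46,21,55(19) -41,24,49(89) -35,28,42(42) -31,25,44(59) -18,49,10(21)
264 -49,27,47(18) -45,24,48(30) -41,25,45(95) -35,28,39(33) -30,31,33(73) -19,47,9(19)
265 -49,27,44(24) -44,29,38(41) -41,24,42(92) -35,28,36(27) -31,28,33(74) -21,44,10(17)
266 -49,28,40(21) -44,29,35(33) -41,26,37(90) -36,27,33(11) -32,25,33(82) -22,42,9(19)
267 -49,29,35(18) -45,28,34(23) -41,25,35(92) -36,28,28(10) -31,29,25(97) -23,40,8(24)
268 -50,27,33(23) -45,30,27(30) -41,27,29(94) -37,25,29(9) -31,29,22(97) -23,38,8(20)
269 -50,28,29(19) -45,30,24(23) -42,25,28(93) -37,25,25(16) -31,31,16(98) -25,32,11(14)
270 -51,26,28(18) -45,30,21(20) -42,24,26(90) -37,26,21(28) -32,28,16(83) -26,32,8(11)
271 -51,25,26(13) -45,30,17(26) -42,25,21(88) -37,26,18(27) -32,28,13(31) -28,28,10(156)
272 -49,35,10(0) -46,29,15(39) -41,29,13(95) -37,28,11(19) -32,28,9(2) -30,20,16(208)
273 -50,33,10(62) -45,33,7(31) -44,22,19(78) -37,27,9(3) -34,23,12(77) -31,19,15(103)
274 -49,35,3(143) -46,30,
[... 161 characters left out ...]
37) -49,23,9(22) -45,20,11(250) -41,18,11(134) -37,16,12(175) -34,13,12(221)
277 -52,29,1(229) -48,26,2(60) -46,17,12(230) -43,12,15(119) -39,11,14(140) -34,13,9(215)
278 -52,28,-2(225) -48,27,-3(161) -47,17,8(221) -43,14,10(153) -39,12,10(176) -36,9,12(216)
279 -54,25,-1(222) -49,26,-5(232) -48,13,10(158) -44,12,9(193) -40,11,7(219) -36,8,8(208)
280 -55,21,0(223) -51,19,1(229) -48,14,6(108) -46,7,12(221) -40,9,6(209) -37,7,7(207)
281 -56,20,-1(222) -52,17,0(227) -48,14,1(145) -47,5,12(217) -43,2,13(209) -37,5,6(211)
282 -57,18,-2(221) -53,16,-2(224) -49,13,0(179) -47,4,9(183) -45,-2,14(212) -39,1,8(212)
283 -58,14,0(221) -54,12,-1(223) -50,11,-2(228) -49,1,10(92) -44,0,8(215) -41,-5,12(213)
```

Emit:
arm_command([
  [[0,0.001,0.006],0],
  [[0,0.001,0.012],0],
  [[0,0.001,0.018],0],
  [[0,0.001,0.023],0],
  [[0,0.001,0.028],0],
  [[0,0.001,0.033],0],
  [[0,0.001,0.038],0],
  [[0,0.001,0.043],0],
  [[0,0.001,0.045],0],
])

```text
time_s: 14.8
ee_pos: [0.4832, -0.0899, -0.0178]
ee_rot: [0.533, -0.465, 0.464, -0.532]
wrist_force: [-5.9, -0.5, 14.2]
grip_width: -0.0
```

```bash
python3 look.py b3; python3 tip.py b3t | head -1; python3 meas.py
```

```text
f [-0.0063  0.0472] [ 0.4833 -0.0899 -0.0178] F [-5.39  0.21 12.85] 14.9
[ 0.48337697 -0.08990597 -0.01778192] [-0.00623507  0.04718391] [291.87609135 269.48710308] [-4.6 -0.8 14. ] 14.95
top blank_1 [([0.2104, -0.0204], 0.003, 0.5), ([0.002, 0.0001], 0.0, 0.47)]
top plunger_face [([0.0061, -0.113], 0.026, 0.61)]
top v_stop []
scene blank_1 [([-0.135, 0.1799], -0.002, 0.65), ([-0.1252, 0.0883], -0.002, 0.62), ([0.0023, -0.0039], 0.031, 0.6), ([0.0276, 0.0504], 0.012, 0.59), ([0.2065, -0.017], -0.001, 0.59)]
scene plunger_face [([0.0025, -0.1101], 0.026, 0.69)]
scene v_stop [([0.0667, 0.0644], 0.012, 0.59), ([0.0764, -0.1504], 0.001, 0.29), ([0.0037, -0.1088], 0.028, 0.25)]
```

View pics/b3t.png

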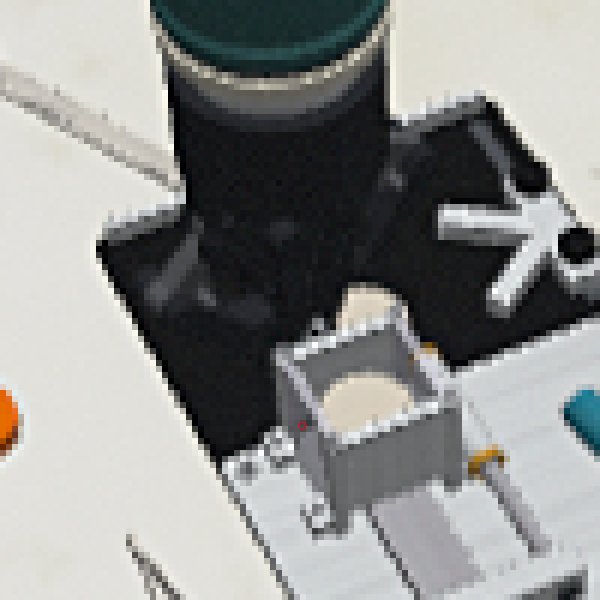

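View pics/b3.png

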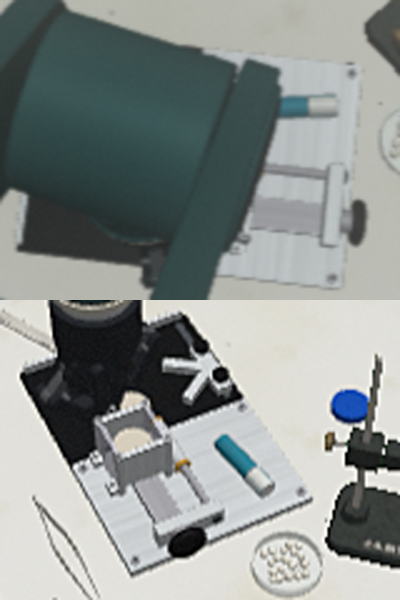

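Emit:
arm_command([
  [[0,-0.003,0],0],
  [[0,-0.003,0],0],
])

```text
time_s: 15.6
ee_pos: [0.4848, -0.0901, -0.016]
ee_rot: [-0.533, 0.465, -0.465, 0.533]
wrist_force: [-0.3, -0.6, 0.4]
grip_width: 0.003
```

Run:
```python
from h import *
s=arm.sense(); print(s["ee_pos"],np.round(s["wrist_force"],1))
p,d=vision.grab_frame("scene"); P=cloud("scene",d)
c=cv2.resize(p[235:290,280:350,::-1],(770,605),interpolation=cv2.INTER_CUBIC); cv2.imwrite("pics/b4.png",cv2.convertScaleAbs(cv2.LUT(c,np.array([min(255,int(255*(i/255)**.5)) for i in range(256)],np.uint8))))
m=(p.min(2)>110)&(abs(P[...,2]-.02)<.006)
F=np.array([w2f(q) for q in P[m]]); Z=P[m][:,2]
k=(F[:,0]>0)&(F[:,0]<.06)&(F[:,1]>.027)&(F[:,1]<.09); print(k.sum(),F[k].min(0),F[k].max(0),F[k].mean(0),Z[k].mean())
```

```text
[ 0.48478127 -0.09011713 -0.01596904] [-0.3 -0.6  0.4]
47 [0.01784808 0.04747397] [0.04200766 0.07259342] [0.02967276 0.06104284] 0.019149298435267446
```

View pics/b4.png

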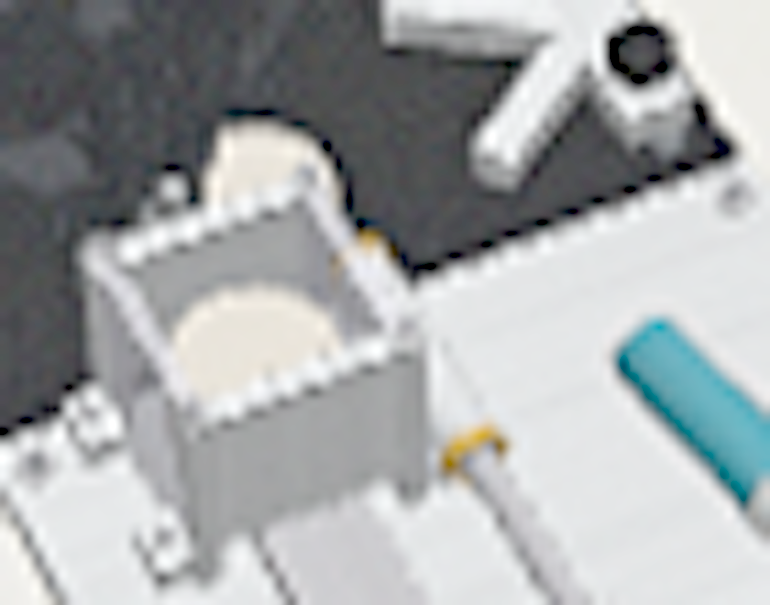

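Emit:
arm_command([
  [[0,0,0.005],0],
  [[0,0,0.01],0],
  [[0,0,0.015],0],
  [[0,0,0.02],0],
  [[0,0,0.025],0],
  [[0,0,0.03],0],
  [[0,0,0.035],0],
  [[0,0,0.039],0],
  [[0,0,0.042],0],
  [[0,0,0.042],0],
])

```text
time_s: 16.9
ee_pos: [0.518, -0.0856, -0.0161]
ee_rot: [-0.533, 0.465, -0.465, 0.533]
wrist_force: [0.4, 1.0, -0.4]
grip_width: -0.001
```

```bash
cat > disc.py <<'E'
from h import *
import sys
s=arm.sense(); print("tcp f",w2f(s["ee_pos"]).round(4),s["ee_pos"],np.round(s["wrist_force"],1),s["time_s"])
p,d=vision.grab_frame("scene"); P=cloud("scene",d)
c=cv2.resize(p[225:280,280:350,::-1],(770,605),interpolation=cv2.INTER_CUBIC); cv2.imwrite(f"pics/{sys.argv[1]}.png",cv2.LUT(c,np.array([min(255,int(255*(i/255)**.6)) for i in range(256)],np.uint8)))
print([(w2f(r["location"]).round(4).tolist(),round(r["conf"],2)) for r in finder.spot_point("blank_1","scene")])
E
python3 disc.py b5
```

```text
tcp f [0.0275 0.0561] [ 0.51800016 -0.08555301 -0.01607723] [ 0.4  1.  -0.4] 16.9
[([-0.1208, 0.0831], 0.71), ([-0.1362, 0.1757], 0.67), ([0.0827, -0.0483], 0.62), ([0.0599, 0.0614], 0.61), ([0.2079, -0.0214], 0.61), ([-0.0004, -0.0045], 0.41), ([0.0172, -0.2083], 0.2)]
```

View pics/b5.png

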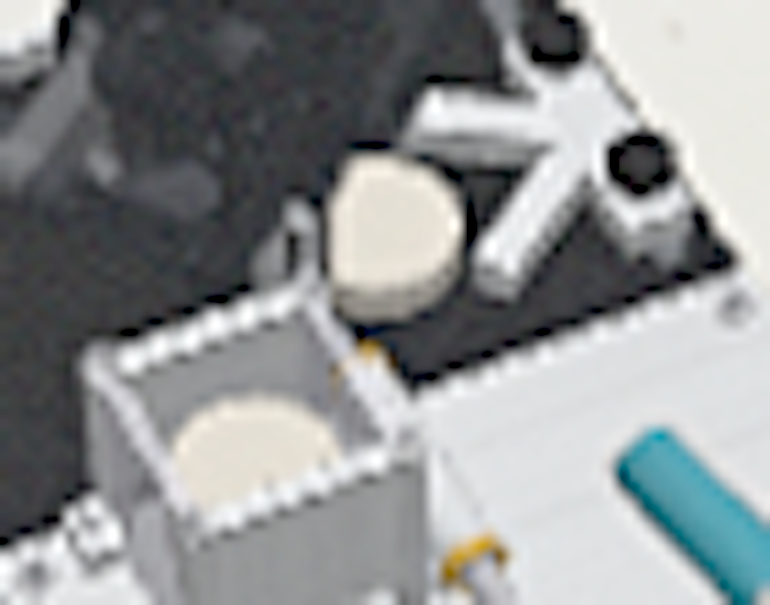

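Emit:
arm_command([
  [[0,0,0.004],0],
  [[0,0,0.007],0],
  [[0,0,0.01],0],
  [[0,0,0.012],0],
  [[0,0,0.012],0],
])

```text
time_s: 17.62
ee_pos: [0.5275, -0.0842, -0.0161]
ee_rot: [0.533, -0.465, 0.465, -0.533]
wrist_force: [0.2, -0.7, -0.8]
grip_width: -0.003
```

```bash
python3 disc.py b6
```

```text
tcp f [0.0367 0.0587] [ 0.52746673 -0.08420894 -0.01609085] [ 0.2 -0.7 -0.8] 17.625
[([-0.1335, 0.1788], 0.72), ([-0.1251, 0.087], 0.55), ([0.0006, -0.0031], 0.49), ([0.2085, -0.0222], 0.48)]
```

View pics/b6.png

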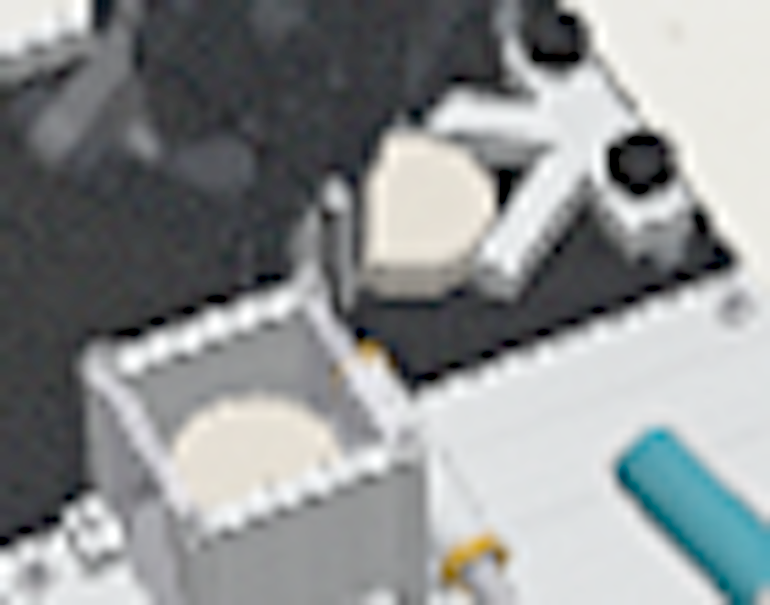

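Emit:
arm_command([
  [[0,0,0.001],0],
  [[0,0,0.002],0],
  [[0,0,0.003],0],
  [[0,0,0.004],0],
  [[0,0,0.004],0],
])

```text
time_s: 18.35
ee_pos: [0.5306, -0.0838, -0.0161]
ee_rot: [0.533, -0.465, 0.465, -0.533]
wrist_force: [0.5, 0.4, 0.4]
grip_width: -0.001
```

Emit:
arm_command([
  [[0,0,0.001],0],
  [[0,0,0.002],0],
  [[0,0,0.002],0],
])

```text
time_s: 18.73
ee_pos: [0.5321, -0.0836, -0.0161]
ee_rot: [0.533, -0.465, 0.465, -0.533]
wrist_force: [1.3, -0.0, -0.0]
grip_width: 0.002
```

```bash
python3 disc.py b7
```

```text
tcp f [0.0413 0.0599] [ 0.53214591 -0.08359322 -0.01608399] [ 1.3 -0.  -0. ] 18.725
[([0.2063, -0.0196], 0.71), ([-0.1346, 0.1777], 0.59), ([0.0009, -0.0015], 0.58), ([-0.1237, 0.085], 0.44), ([0.0721, 0.0654], 0.43)]
```

View pics/b7.png

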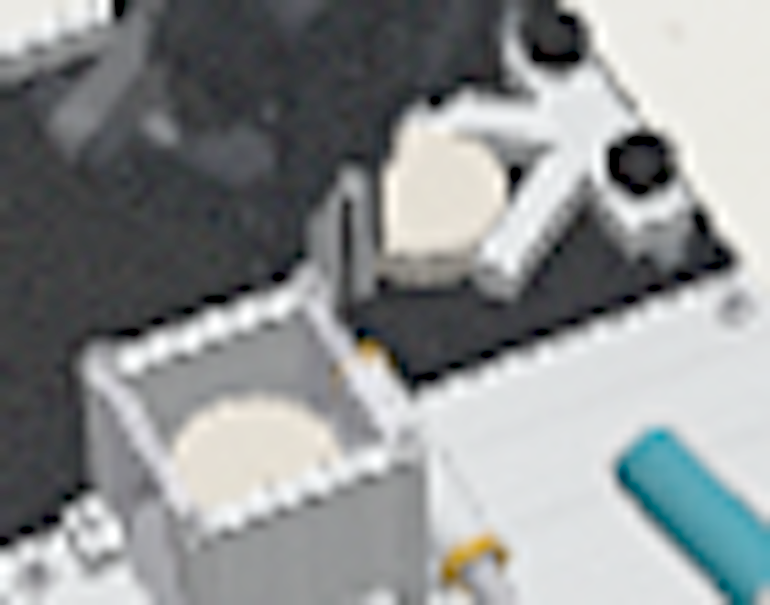

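Emit:
arm_command([
  [[0,0,0.001],0],
  [[0,0,0.002],0],
  [[0,0,0.002],0],
])

```text
time_s: 19.2
ee_pos: [0.5327, -0.0833, -0.0163]
ee_rot: [0.533, -0.465, 0.464, -0.532]
wrist_force: [-2.3, -0.5, 0.7]
grip_width: 0.002
```

Emit:
arm_command([
  [[0,0,0.001],0],
  [[0,0,0.001],0],
])

```text
time_s: 19.45
ee_pos: [0.5329, -0.0831, -0.0164]
ee_rot: [0.533, -0.466, 0.464, -0.532]
wrist_force: [-4.3, -2.8, 1.8]
grip_width: 0.004
```

```bash
python3 disc.py b8
```

```text
tcp f [0.0419 0.0605] [ 0.5328761  -0.08312983 -0.016367  ] [-4.3 -2.8  1.8] 19.45
[([-0.1384, 0.1811], 0.75), ([0.0741, 0.0653], 0.51), ([0.0043, -0.0024], 0.51), ([-0.1211, 0.0868], 0.45)]
```

View pics/b8.png

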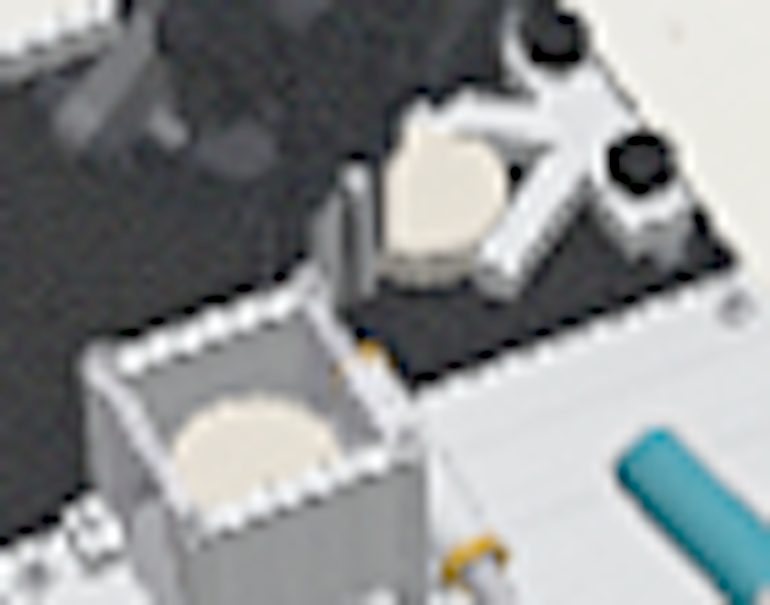

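Run:
```python
from h import *
print(shift([.42,.2,.16]).round(3))
```

```text
[-0.37  -0.22  -0.092]
```

Emit:
arm_command([
  [[0,0,-0.008],0],
  [[0,0,-0.02],0],
  [[0,0,-0.035],0],
  [[0,-0.03,-0.04],0],
  [[0,-0.08,-0.04],0],
  [[0,-0.15,-0.04],0],
  [[0,-0.2,-0.04],0],
  [[0,-0.2,-0.04],0],
])

```text
time_s: 20.55
ee_pos: [0.5049, -0.0884, 0.1472]
ee_rot: [-0.532, 0.463, -0.467, 0.534]
wrist_force: [0.3, -1.0, -0.4]
grip_width: 0.001
```

Emit:
arm_command([
  [[-0.08,-0.02,-0.01],0],
  [[-0.15,-0.02,-0.02],0],
  [[-0.22,-0.02,-0.03],0],
  [[-0.3,-0.02,-0.04],0],
  [[-0.37,-0.02,-0.05],0],
  [[-0.37,-0.02,-0.05],0],
  [[-0.37,-0.02,-0.05],0],
])

```text
time_s: 21.42
ee_pos: [0.4221, 0.1997, 0.1589]
ee_rot: [0.534, -0.465, 0.464, -0.532]
wrist_force: [-0.2, -0.6, -1.1]
grip_width: -0.002
```

```bash
python3 disc.py b9
python3 - <<'E'
from h import *
p,d=vision.grab_frame("top")
cv2.imwrite("pics/b9top.png",cv2.resize(p[200:310,250:400,::-1],(800,587),interpolation=cv2.INTER_CUBIC))
for l in ("blank_1","v_stop","plunger_face"):
  print(l,[(w2f(r["location"]).round(4).tolist(),round(r["location"][2],3),round(r["conf"],2)) for r in finder.spot_point(l,"top")])
E
```

```text
tcp f [-0.1053  0.3262] [0.42213356 0.19974421 0.15891784] [-0.2 -0.6 -1.1] 21.425
[([-0.1208, 0.0836], 0.69), ([0.0734, 0.0658], 0.66), ([0.0026, -0.0028], 0.62), ([-0.1353, 0.1767], 0.45), ([0.2046, -0.0212], 0.43)]
blank_1 [([0.004, -0.0003], 0.031, 0.84), ([-0.1253, 0.0857], 0.002, 0.81), ([0.0716, 0.0705], 0.009, 0.78), ([-0.1346, 0.1804], -0.003, 0.71), ([0.2107, -0.0196], 0.001, 0.67)]
v_stop [([0.0699, 0.0691], 0.008, 0.76), ([-0.0577, 0.2378], -0.006, 0.22)]
plunger_face [([0.0017, -0.1146], 0.028, 0.73)]
```

View pics/b9.png

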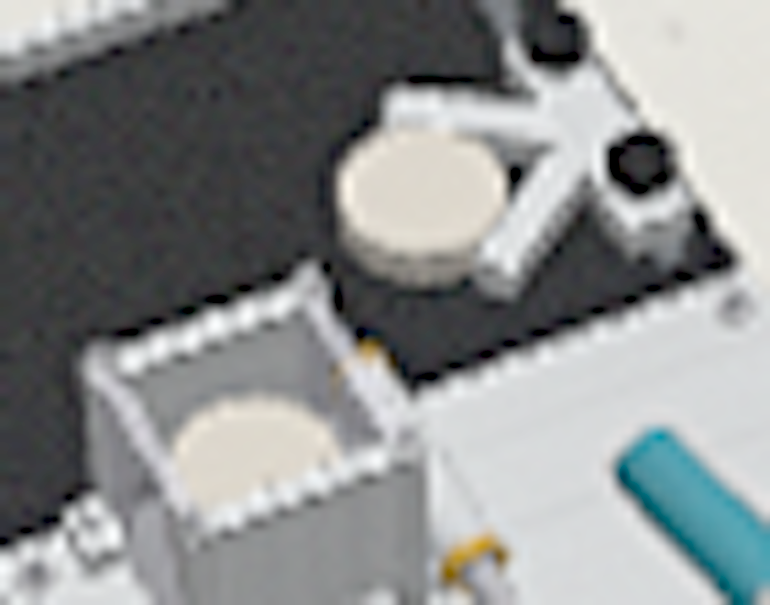

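View pics/b9top.png

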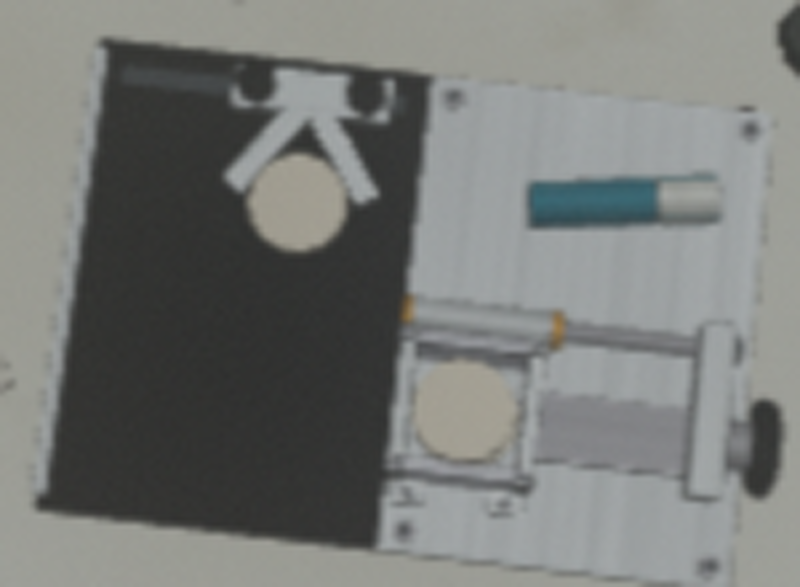

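Run:
```python
from h import *
acc=0
for i in range(4):
    p,d=vision.grab_frame("top"); acc=acc+p.astype(float)/4
p=acc
sub=p[205:255,285:330]; sat=sub[...,0]-sub[...,2]
m=(sat>14)&(sub.mean(2)>80); uv=np.argwhere(m)[:,::-1]+[285,205]; c=uv.mean(0)
print("disc",len(uv),c,w2f(pix2w("top",c,.020)[0]).round(4))
img=cv2.resize(sub[...,::-1].astype(np.uint8),None,fx=12,fy=12,interpolation=cv2.INTER_CUBIC)
# draw the V inner edges if disc at V origin=(0.070,yv): lines tangent, half-angle 35deg
f=w2f(pix2w("top",c,.020)[0])
def draw(P,col):
    q=((w2pix("top",P)-[285,205]+.5)*12).astype(int); cv2.polylines(img,[q.reshape(-1,1,2)],False,col,1)
a=np.linspace(0,2*np.pi,60); draw(np.array([f2w(f[0]+.018*np.cos(t),f[1]+.018*np.sin(t),.02) for t in a]),(0,0,255))
h=np.radians(35); ap=.018/np.sin(h)
for s in (1,-1): draw(np.array([f2w(f[0]+ap-L*np.cos(h),f[1]+s*L*np.sin(h),.02) for L in (.005,.037)]),(0,255,0))
cv2.imwrite("pics/b10.png",img)
```

```text
disc 215 [305.26046512 237.50697674] [0.0707 0.0689]
```

View pics/b10.png

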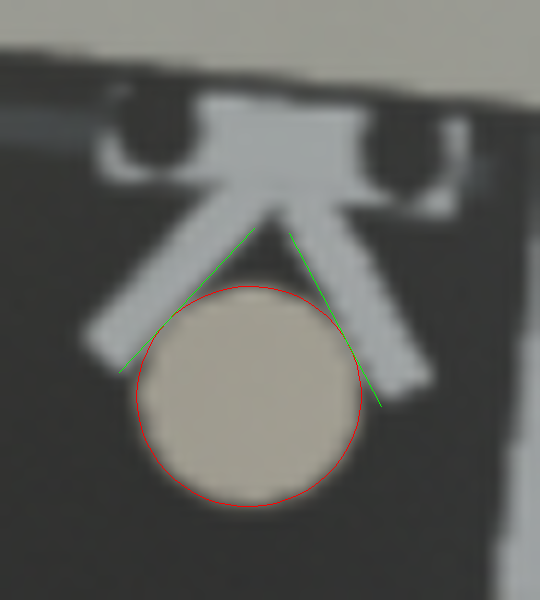

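Run:
```python
from h import *
acc=0
for i in range(6):
    p,d=vision.grab_frame("top"); acc=acc+p.astype(np.float32).mean(2)/6
f=np.array([.0707,.0689]); h=np.radians(35); ap=.018/np.sin(h)
def prof(P): 
    uv=w2pix("top",P).astype(np.float32); return cv2.remap(acc,uv[:,0].reshape(1,-1),uv[:,1].reshape(1,-1),cv2.INTER_CUBIC)[0]
t=np.arange(-.008,.012,.00025)
for s in (1,-1):
    out=[]
    for L in (.008,.010,.012,.014,.016,.030,.032,.034,.036):
        b=f+[ap-L*np.cos(h),s*L*np.sin(h)]; n=np.array([np.sin(h),s*np.cos(h)]) # outward
        v=prof(np.array([f2w(*(b+n*k),.02) for k in t]))
        j=np.argmax(v[16:])+16; hi=v[j]; lo=v[:j].min(); thr=(hi+lo)/2
        i=np.where((v[:j]<thr))[0].max(); e=t[i]+(thr-v[i])/(v[i+1]-v[i])*.00025
        out.append((L*1000,round(e*1000,2),int(lo),int(hi)))
    print("jaw",s,out)
# disc edge radius at angles away from jaws
for a in np.radians([120,150,180,210,240]):
    r=np.arange(.010,.026,.00025); v=prof(np.array([f2w(f[0]+k*np.cos(a),f[1]+k*np.sin(a),.02) for k in r]))
    thr=(v[:8].mean()+v[-8:].mean())/2; print(round(np.degrees(a)),r[np.where(v>thr)[0].max()]*1000)
```

```text
jaw 1 [(8.0, np.float64(-0.15), 51, 163), (10.0, np.float64(-0.1), 50, 163), (12.0, np.float64(0.12), 59, 162), (14.0, np.float64(0.15), 66, 163), (16.0, np.float64(0.37), 80, 164), (30.0, np.float64(1.07), 127, 162), (32.0, np.float64(0.55), 114, 162), (34.0, np.float64(0.1), 91, 164), (36.0, np.float64(-0.05), 83, 143)]
jaw -1 [(8.0, np.float64(-0.47), 51, 165), (10.0, np.float64(-0.0), 53, 164), (12.0, np.float64(-0.22), 54, 165), (14.0, np.float64(0.27), 62, 166), (16.0, np.float64(0.81), 82, 163), (30.0, np.float64(1.74), 123, 163), (32.0, np.float64(1.0), 112, 164), (34.0, np.float64(0.76), 80, 164), (36.0, np.float64(1.2), 63, 142)]
120 17.500000000000007
150 17.250000000000007
180 17.500000000000007
210 17.500000000000007
240 17.750000000000007
```

Run:
```python
from h import *
p,d=vision.grab_frame("top"); a=cv2.imread("pics/top0.png").astype(int); b=p[:,:,::-1].astype(int)
df=(abs(a-b).max(2)>40).astype(np.uint8); n,l,st,ce=cv2.connectedComponentsWithStats(df)
print([(s.tolist()) for s in st[1:] if s[4]>8])
cv2.imwrite("pics/final.png",p[:,:,::-1])
```

```text
[[296, 229, 19, 18, 273], [0, 253, 3, 12, 31], [43, 267, 30, 69, 243], [69, 286, 54, 68, 1769], [0, 319, 13, 18, 143]]
```

View pics/final.png

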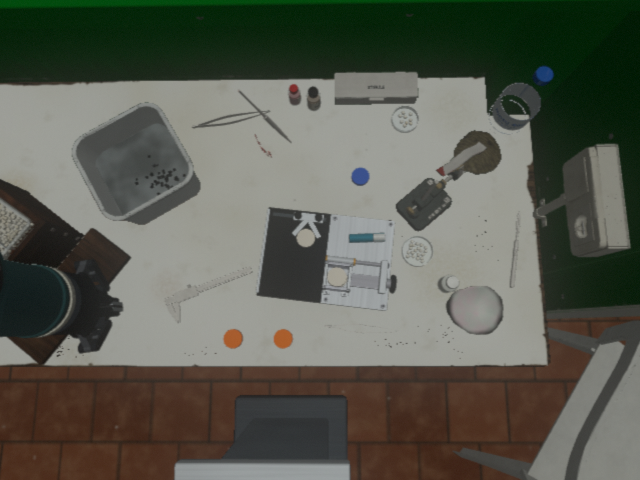

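```bash
python3 -c "
from plant import arm
print(arm.sense()['time_s'],arm.sense()['wrist_force']); print(arm.hand_in())"
```

```text
22.275 [-1.12600068 -1.11504407  1.42298271]
the job is handed in; nothing more can be done
None
```

The blank is fed and seated in the V stop. I handed the job in at 22.3 s of the 48 s allowed; no verdict was reported.

**What I did**
- I pressed the plunger in one full stroke. It stopped moving at the end of its travel and the wrist force rose to about 20 N. I then backed off and let it spring back.
- One blank came out onto the plate, about 50 mm from the magazine centre, and the stack dropped by one.
- I pushed the blank along the plate with the closed fingertips until it stopped in the V, at about 5 N. Then I drew the hand back and lifted it clear.

**Last checks**
- **Seating:** in the top picture the blank's centre is at feeder (70.7, 68.9) mm. Both jaw edges lie within about 0.5 mm of tangent to the disc, with the -y jaw the looser of the two. That is as fine as the picture can tell, so contact with both jaws is inferred from this and from the push force.
- **Feeder:** the plunger is back at rest and the next blank is down in the magazine.
- **Bystanders:** compared with the first top picture, the only changes are the fed blank and the arm itself.

**What went wrong or disagreed**
- **Missed first approach:** the fingertips really end about 3 cm above the reported TCP. My first approach therefore passed over the knob without touching it. I corrected the height from the camera and pressed again, so the plunger still had only one stroke.
- **Brush on the plate:** that correction was slightly too large, and the tips pressed on the landing plate at about 14 N during the push until I raised them.

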